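Return four carved ornaments to their own stone blocks

ROBOT

A 6-joint arm with a two-finger parallel gripper is mounted at the origin on the work surface. World frame = base frame: x ahead of the robot, y to its left, z up, the work surface at z = 0. Lengths are in m, angles in rad, forces in N, time in s.
With the tool pointing down it reaches from about 0.25 to 0.725 m from the base axis. Payload 4 kg.
Tool frame: the origin (TCP) lies at the very end of the fingers, on their centre line; the grasp point (between the pads) lies 19 mm behind it (bot.pinch_z is the distance from the TCP to the grasp point, in m); z points along the fingers, x is the direction in which the jaws open and shut, and the axes are right-handed (so a half turn about z gives the same grasp; the last joint's range is limited). The gripper opens to 85 mm and grips with 20 to 120 N. Pads are 22 mm wide; open, the fingers measure 114 mm over their backs; the gripper's body (76 mm by 85 mm) begins 54 mm behind the grasp point. The pads swing forward as they close: fully open they stand 13 mm farther back than shut.
Start: joints at [-1.175, 0.241, 0.005, 1.335, 0, 1.571], TCP at [0.193, -0.461, 0.231] pointing down, gripper open.
Joint ranges: [-2.72, 2.72], [-1.05, 1.87], [-1.09, 1.28], [-1.99, 2.15], [-1.42, 1.44], [-3.14, 3.14]. Speed limits (rad/s): [2.79, 2.79, 3.14, 3.14, 3.14, 3.14].

INTERFACE

Orientations are given as a unit quaternion [x, y, z, w].
In Python, from workcell import bot gives the robot as it stands. The module is installed in compiled form; this text tells all that it offers.
- The arm moves only by the shell command python3 -m inch 'ROWS'. ROWS is JSON, a list of rows, each a list of 7 numbers: the shift along the tool's x, y, z scaled (see below), then the turn, a rotation vector about the tool's x, y, z scaled (see below), then the gripper command: -1 is fully open, 1 is shut, values between are in proportion. In form: [[x, y, z, wx, wy, wz, gripper], ...]. A call has exactly 8 rows; each row shifts and turns the commanded pose from where the row before left it, along the tool's axes as they then stand; what a row does not reach is not made up. The controller multiplies each number of a shift by 2.5 cm and each number of a turn by 180 degrees. A row lasts 1/10 s, in which the tool goes at most 50 mm and 8.59 degrees, less where a joint would pass 70% of its speed; a pose out of reach is approached as far as the arm can. A call with a number of a shift or a turn outside -1 to 1 is refused whole. A call with a gripper value outside its range is refused whole. The fingers move at their own pace and stop on an object; the grip force is fixed at half the most. Time passes only in rows, so rows that do not move let the fingers close, or fill a call up. It gives the time, the measured TCP pose, the force and the opening at its end, in the units of the state.
- bot.get_obs(): the state, without advancing time (a new reading comes with each control period).
- bot.camera(name): name is "side" or "top"; returns (picture, depth): 420x560x3 uint8, blue, green, red; 420x560 float32, m along the optical axis (not along the pixel's ray), 0 where there is no reading.
- bot.get_calibration(name): a dict with "vfov" (degrees; the focal length in pixels is half the picture's height over the tangent of half this angle, whatever the lens; pixels are square), "cx", "cy" (the principal point, pixels), "R" (3x3) and "t" (3): a world point X has camera coordinates R X + t. Camera axes: x right, y down, z forward; pixel columns grow to the right and rows downward; lengths in m; the calibration is good to about 2 mm. A picture is of the moment at which its call begins. get_calibration takes no time and is no camera call.
- bot.job_done(): hands the job in, once; it reports no verdict.
The state is a dict: "clock": time; "joint_pos": joint angles; "joint_vel": joint speeds; "tau": joint torques, N m; "eef_pos": TCP position; "tool_rot": TCP orientation; "ft_force": force on the tool from outside, world axes, zero at the start; "ft_torque": the same for the moment, N m; "grip_width": finger opening in m.
Only numpy, scipy, OpenCV 4.12 (cv2) and the standard library are available. Lean on these libraries where they do the work, as an engineer would, in place of code of your own. Each camera call takes 0.05 s, during which the arm holds its last target.

TASK

The four carved stone ornaments have been put down on the wrong blocks. Move each one so that it stands upright in the middle of the block of its own stone (white on white, red on red, black on black, yellow-green on yellow-green; which way it is turned does not matter); a block holds only one, so use the empty plywood board as a parking spot. Set them down without dropping or tipping any of them, and leave the blue wax tin standing where it is.

Things in the scene. Friction and masses are not known exactly. Their poses are not given: they have to be found in the camera images.
- rosette: white marble ornament: a round drum 54 mm across and 30 mm high with a ring of petals on top, 42 mm high in all. Origin: centre of its underside; z up. Solid stone, 0.13 to 0.3 kg, loose.
- diamond: red sandstone ornament: a square base 50 x 50 mm, 28 mm high, with a four-sided pyramid on top, 46 mm high in all. Side faces look along its x and y axes. Origin: centre of its underside; z up. Solid stone, 0.13 to 0.3 kg, loose.
- hexboss: near-black basalt ornament: a hexagonal base 52 mm across the flats, 30 mm high, with a low round cap on top, 42 mm high in all. One pair of flat side faces looks along its x axis, the others at 60 degrees to either side. Origin: centre of its underside; z up. Solid stone, 0.13 to 0.3 kg, loose.
- scroll: yellow-green sandstone ornament: an oblong base 70 mm (its x) x 44 mm (its y), 28 mm high, with a round roll along x on top, 41 mm high in all. Origin: centre of its underside; z up. Solid stone, 0.13 to 0.3 kg, loose.
- block_white: square white marble block, 92 x 92 mm, 30 mm high, fixed to the bench, flat top at 30 mm with a faint circle scribed on it. Origin: centre of its underside, on the bench top; x and y along its sides.
- block_red: square red sandstone block, 92 x 92 mm, 30 mm high, fixed to the bench, flat top at 30 mm with a faint square scribed on it. Origin: centre of its underside, on the bench top; x and y along its sides.
- block_dark: square near-black basalt block, 92 x 92 mm, 30 mm high, fixed to the bench, flat top at 30 mm with a faint hexagon scribed on it. Origin: centre of its underside, on the bench top; x and y along its sides.
- block_sand: square yellow-green sandstone block, 92 x 92 mm, 30 mm high, fixed to the bench, flat top at 30 mm with a faint oblong scribed on it. Origin: centre of its underside, on the bench top; x and y along its sides.
- board: plain square plywood board, 110 x 110 mm, 20 mm thick, fixed to the bench, empty at the start: the free spot. Origin: centre of its underside, on the bench top.
- wax_tin: blue round tin with a yellow band, 58 mm across, 66 mm high, standing loose on the bench; a bystander. Origin: centre of its underside.
Things that resemble listed ones, but are neither listed nor needed, are in the scene too. Leave any orange or turquoise look-alike of the block_red alone.

How it is judged:
At the end, for the whole second after the job is handed in: Each ornament stands upright (within 6 degrees), flat on the top of the block of its own stone, its centre within 12 mm of the block's centre, released and at rest (horizontal distance between rosette and block_white below 0.012 m and z of rosette in the frame of block_white between 0.026 and 0.034 m and angle between each of rosette, diamond, hexboss, scroll's own z axis and vertical below 0.1 rad and linear speed of each of rosette, diamond, hexboss, scroll below 0.02 m/s and horizontal distance between diamond and block_red below 0.012 m and z of diamond in the frame of block_red between 0.026 and 0.034 m and horizontal distance between hexboss and block_dark below 0.012 m and z of hexboss in the frame of block_dark between 0.026 and 0.034 m and horizontal distance between scroll and block_sand below 0.012 m and z of scroll in the frame of block_sand between 0.026 and 0.034 m); the robot touches nothing.
It fails at once if an ornament is dropped (falls freely by about 2 cm or more) ((contact force between anything else and rosette below 0.02 N and linear speed of rosette above 0.6 m/s) or (contact force between anything else and diamond below 0.02 N and linear speed of diamond above 0.6 m/s) or (contact force between anything else and hexboss below 0.02 N and linear speed of hexboss above 0.6 m/s) or (contact force between anything else and scroll below 0.02 N and linear speed of scroll above 0.6 m/s)).
It fails at once if an ornament is tipped over (leans more than 40 degrees) (angle between any of rosette, diamond, hexboss, scroll's own z axis and vertical above 0.7 rad).
It fails at once if the wax tin is shifted by more than 2 cm or knocked over (distance of wax_tin from where it was at the start of the episode above 0.02 m or angle between wax_tin's own z axis and vertical above 0.5 rad).
It also fails if it takes over 136 s, if anything falls off the work surface, if the arm or the gripper's body presses on something with over 40 N, if the wrist force passes 120 N, or if a joint passes its speed limit or range.

## Working session

There is one attempt and no reset: what is moved stays moved. The work goes in short steps, Python scripts to look and compute and a shell command to move; the robot and the scene stay as the last step left them, time stands still between calls to the robot, and variables do not carry over. Pictures are saved under pics/ and viewed, and the job is handed in when it is done.

```bash
mkdir -p pics; cat > h.py <<'E'
import numpy as np, cv2
from workcell import bot
def snap(n,tag):
    im,d=bot.camera(n); cv2.imwrite(f'pics/{tag}.png',im); np.savez(f'pics/{tag}.npz',im=im,d=d); return im,d
def K(n):
    c=bot.get_calibration(n); f=210/np.tan(np.radians(c['vfov'])/2); return f,c['cx'],c['cy'],np.array(c['R']),np.array(c['t'])
def ray(n,u,v,z):
    f,cx,cy,R,t=K(n); d=R.T@np.array([(u-cx)/f,(v-cy)/f,1]); o=-R.T@t
    return o+d*(z-o[2])/d[2]
def cloud(n,d):
    f,cx,cy,R,t=K(n); v,u=np.mgrid[:420,:560]
    p=np.stack([(u-cx)/f*d,(v-cy)/f*d,d],-1)
    return (p-t)@R
def proj(n,X):
    f,cx,cy,R,t=K(n); p=R@np.array(X)+t; return f*p[0]/p[2]+cx,f*p[1]/p[2]+cy
E
python3 - <<'E'
from h import *
for n in('top','side'):
    snap(n,n+'0'); c=bot.get_calibration(n); print(c)
print(bot.get_obs())
E
```

```text
{'vfov': 46.08700865849142, 'cx': 281.6386123148013, 'cy': 215.02328492217606, 'R': array([[-0.02832485, -0.99951734, -0.01275854],
       [-0.9833712 ,  0.03015328, -0.17908618],
       [ 0.17938445,  0.00747379, -0.98375066]]), 't': array([0.06877165, 0.47431199, 1.18086505])}
{'vfov': 55.11017712991164, 'cx': 286.1203647822562, 'cy': 208.7492400517897, 'R': array([[-0.82048892, -0.57145431, -0.01542424],
       [-0.33489225,  0.502352  , -0.79717604],
       [ 0.46329808, -0.64890865, -0.60354987]]), 't': array([0.3909299 , 0.17666825, 0.6797802 ])}
{'clock': 0.1, 'joint_pos': array([-1.17499870e+00,  2.41375267e-01,  3.86256836e-03,  1.33521964e+00,
       -3.55420999e-05,  1.57084645e+00]), 'joint_vel': array([ 0.00024673, -0.00083485,  0.00155363, -0.00035134, -0.00039654,
       -0.00013168]), 'tau': array([-8.03881976e-04, -3.73138225e+01,  2.53010255e+01,  1.08494158e-02,
       -7.86896385e-05,  6.53159319e-06]), 'eef_pos': array([ 0.19254153, -0.46082076,  0.23048458]), 'tool_rot': array([ 8.32315072e-01, -5.54301978e-01, -8.15563087e-04, -5.21735951e-04]), 'ft_force': array([-0.46108486,  0.5548842 , -0.0535244 ]), 'ft_torque': array([ 0.02509842, -0.01699493, -0.00029165]), 'grip_width': 0.08531849188721363}
```

View pics/top0.png

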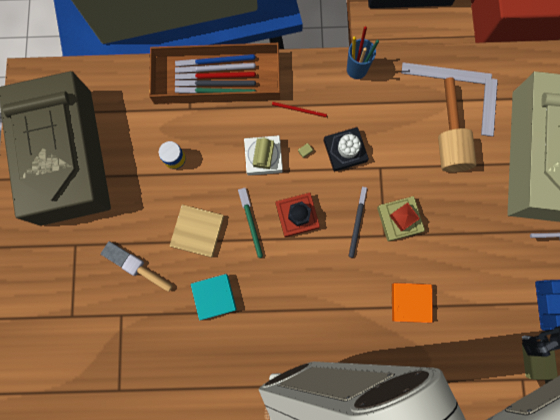

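View pics/side0.png

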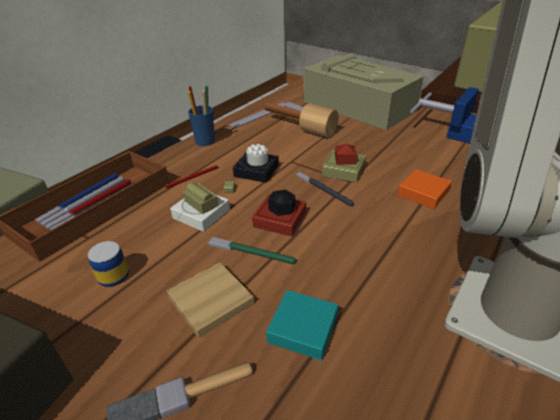

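The top view shows these pixels:
- The scroll is on white (264,152), the rosette on black (347,148), the hexboss on red (298,214) and the diamond on yellow-green (402,217).
- The empty board is at (197,231) and the tin at (171,154).
- Look-alikes: turquoise block (213,297) and orange block (413,303) for block_red, and a small yellow-green cube (306,150) for scroll or sand. The big olive boxes at the edges are not wanted.

Block_red is the dark red one at (298,214), which has the scribed square.

```bash
cat > m.py <<'E'
from h import *
C={'white':(264,154),'dark':(347,149),'red':(298,214),'sand':(402,217),'board':(197,231)}
def rect(P):
    (c,s,a)=cv2.minAreaRect((P*1000).astype(np.float32)); return np.round(c,1),np.round(s,1),round(a,1)
E
python3 - <<'E'
from m import *
im=np.load('pics/top0.npz')['im'];d=np.load('pics/top0.npz')['d']
X=cloud('top',d); v,u=np.mgrid[:420,:560]
print('cam',-K('top')[3].T@K('top')[4])
for z in ['tbl']: print('table z',X[180,330],X[260,300])
for n,(a,b) in C.items():
    w=(abs(u-a)<32)&(abs(v-b)<32)
    h=.02 if n=='board' else .03
    m=w&(abs(X[...,2]-h)<.006)
    k,l,s,ct=cv2.connectedComponentsWithStats(m.astype(np.uint8)); i=1+s[1:,4].argmax(); m=l==i
    print(n,m.sum(),np.round(np.median(X[m],0)*1000,1),rect(X[m][:,:2]))
    if n!='board':
        m=w&(X[...,2]>.048)&(X[...,2]<.09)
        print('   orn',m.sum(),np.round(np.percentile(X[m][:,2],[5,50,95])*1000,1),rect(X[m][:,:2]))
w=(abs(u-171)<25)&(abs(v-154)<25)&(X[...,2]>.06); print('tin',rect(X[w][:,:2]),X[w][:,2].max())
crop=im[115:255,225:440]; cv2.imwrite('pics/crop0.png',cv2.resize(crop,None,fx=3.7,fy=3.7,interpolation=cv2.INTER_CUBIC))
E
```

```text
cam [0.25654386 0.04561086 1.24749692]
table z [ 0.57310489 -0.07334126 -0.00179428] [ 0.36730441  0.01196963 -0.0012948 ]
white 675 [634.5 104.5  29. ] (array([639. ,  99.3]), array([93.6, 91.7]), 3.2)
   orn 492 [53.  60.5 71.3] (array([635.3,  97.8]), array([44.2, 72. ]), 79.3)
dark 811 [ 640.  -103.2   28.6] (array([ 649.1, -114.9]), array([93. , 92.9]), 14.5)
   orn 365 [54.5 63.2 69. ] (array([ 647. , -119.4]), array([50.8, 53. ]), 87.5)
red 890 [476.3  24.9  28.8] (array([480. ,  16.4]), array([92.5, 92. ]), 13.3)
   orn 399 [54.9 61.7 70.6] (array([477.3,  12. ]), array([52. , 58.8]), 76.7)
sand 846 [ 454.  -231.7   28.9] (array([ 462. , -243.5]), array([91.9, 92.9]), 13.1)
   orn 425 [53.8 60.8 71.4] (array([ 461.7, -246.9]), array([49.9, 51.6]), 33.0)
board 1840 [446.7 271.9  18.9] (array([447.5, 272.1]), array([111.3, 110.5]), 73.6)
tin (array([453.1, 207.3]), array([506.3,  52.7]), 33.5) 1.2474969222769787
```

View pics/crop0.png

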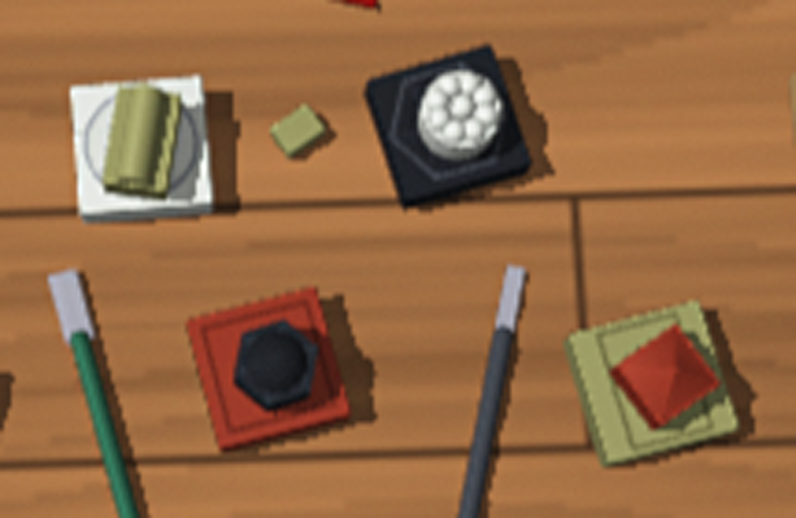

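The crop confirms the identities, and the measured sizes match the listed ones (blocks about 92 mm, board 110, scroll 44x72, diamond 50, hexboss 52 across flats). The plan is scroll→board, rosette→white, hexboss→black, diamond→red, scroll→yellow-green. First I turn the jaws to yaw 79°.

```bash
cat > go.py <<'E'
import sys; from h import *
def yaw():
    q=bot.get_obs()['tool_rot']; from scipy.spatial.transform import Rotation as R
    M=R.from_quat(q).as_matrix(); return M
def to(x,y,z,w=None):
    o=bot.get_obs(); M=yaw(); p=np.array(o['eef_pos']); ps=np.degrees(np.arctan2(M[1,0],M[0,0]))
    s=M.T@(np.array([x,y,z])/1000-p)/.025
    print('t',round(o['clock'],2),'pos',np.round(p*1000,1),'yaw',round(ps,1),'tilt',np.round(np.degrees(M[:2,2]),2),'grip',round(o['grip_width']*1000,1),'F',np.round(o['ft_force'],1))
    print('  shift units',np.round(s,2), '' if w is None else ('wz',np.round(-(w-ps)/180,3)))
if __name__=='__main__': to(*map(float,sys.argv[1:]))
E
python3 -m inch '[[0,0,0,0,0,-0.0475,-1],[0,0,0,0,0,-0.0475,-1],[0,0,0,0,0,-0.0475,-1],[0,0,0,0,0,-0.0475,-1],[0,0,0,0,0,-0.0475,-1],[0,0,0,0,0,-0.0475,-1],[0,0,0,0,0,-0.0475,-1],[0,0,0,0,0,-0.0475,-1]]'
python3 -m inch '[[0,0,0,0,0,-0.0475,-1],[0,0,0,0,0,-0.0475,-1],[0,0,0,0,0,-0.0475,-1],[0,0,0,0,0,-0.0475,-1],[0,0,0,0,0,-0.0475,-1],[0,0,0,0,0,-0.0475,-1],[0,0,0,0,0,-0.0475,-1],[0,0,0,0,0,-0.0475,-1]]'
python3 go.py 635.3 97.8 150 79.3
```

```text
clock: 0.9
eef_pos: [0.1926, -0.461, 0.2307]
tool_rot: [1.0, 0.012, -0.0, -0.001]
ft_force: [0.4, 0.3, -0.3]
grip_width: 0.0853
clock: 1.7
eef_pos: [0.1926, -0.461, 0.2308]
tool_rot: [0.82, 0.572, 0.0, -0.001]
ft_force: [0.2, -0.7, 0.6]
grip_width: 0.0852
t 1.7 pos [ 192.6 -461.   230.8] yaw 69.8 tilt [-0.03  0.07] grip 85.2 F [ 0.2 -0.7  0.6]
  shift units [27.08  8.92  3.25] ('wz', np.float64(-0.053))
```

```bash

python3 -m inch '[[1,0.33,0.1,0,0,0,-1],[1,0.33,0.1,0,0,0,-1],[1,0.33,0.1,0,0,0,-1],[1,0.33,0.1,0,0,0,-1],[1,0.33,0.1,0,0,0,-1],[1,0.33,0.1,0,0,0,-1],[1,0.33,0.1,0,0,0,-1],[1,0.33,0.1,0,0,0,-1]]' | head -2
python3 -m inch '[[1,0.33,0.1,0,0,0,-1],[1,0.33,0.1,0,0,0,-1],[1,0.33,0.1,0,0,0,-1],[1,0.33,0.1,0,0,0,-1],[1,0.33,0.1,0,0,0,-1],[1,0.33,0.1,0,0,0,-1],[1,0.33,0.1,0,0,0,-1],[1,0.33,0.1,0,0,0,-1]]' | head -2
python3 -m inch '[[1,0.33,0.1,0,0,0,-1],[1,0.33,0.1,0,0,0,-1],[1,0.33,0.1,0,0,0,-1],[1,0.33,0.1,0,0,0,-1],[1,0.33,0.1,0,0,0,-1],[1,0.33,0.1,0,0,0,-1],[1,0.33,0.1,0,0,0,-1],[1,0.33,0.1,0,0,0,-1]]' | head -2
python3 -m inch '[[1,0.33,0.2,0,0,0,-1],[1,0.33,0.2,0,0,0,-1],[1,0.33,0.2,0,0,0,-1],[0,0,0,0,0,-0.0265,-1],[0,0,0,0,0,-0.0265,-1],[0,0,0,0,0,0,-1],[0,0,0,0,0,0,-1],[0,0,0,0,0,0,-1]]' | head -2
python3 go.py 635.3 97.8 32 79.3
```

```text
clock: 2.5
eef_pos: [0.325, -0.2961, 0.2108]
clock: 3.3
eef_pos: [0.4569, -0.132, 0.1908]
clock: 4.1
eef_pos: [0.5887, 0.0321, 0.1705]
clock: 4.9
eef_pos: [0.6379, 0.0925, 0.1562]
t 4.9 pos [637.9  92.5 156.2] yaw 78.9 tilt [-0.02 -0.  ] grip 85.5 F [-0.2 -0.4  0. ]
  shift units [ 0.19 -0.14  4.97] ('wz', np.float64(-0.002))
```

```bash

python3 -m inch '[[0.19,-0.14,0.5,0,0,-0.002,-1],[0,0,0.9,0,0,0,-1],[0,0,0.9,0,0,0,-1],[0,0,0.9,0,0,0,-1],[0,0,0.7,0,0,0,-1],[0,0,0.5,0,0,0,-1],[0,0,0.4,0,0,0,-1],[0,0,0.17,0,0,0,-1]]' 
python3 - <<'E'
from h import *
im,d=snap('side','s1'); cv2.imwrite('pics/s1c.png',cv2.resize(im[150:260,130:270],None,fx=5,fy=5,interpolation=cv2.INTER_CUBIC))
E
python3 go.py 635.3 97.8 32 79.3
```

```text
clock: 5.7
eef_pos: [0.6352, 0.0979, 0.0312]
tool_rot: [0.77, 0.638, -0.0, -0.0]
ft_force: [0.4, 0.1, 0.0]
grip_width: 0.0856
t 5.75 pos [635.1  97.9  31. ] yaw 79.4 tilt [-0.07 -0.01] grip 85.3 F [-0.1  0.9 -0.5]
  shift units [-0.    0.01 -0.04] ('wz', np.float64(0.0))
```

View pics/s1c.png

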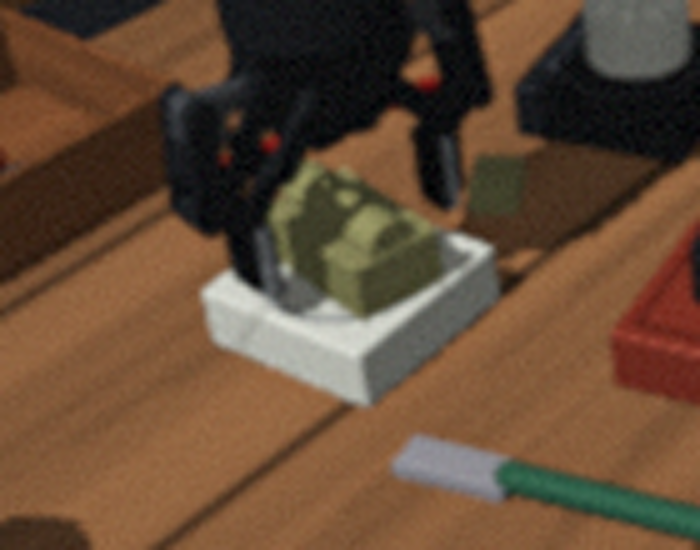

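The fingers straddle the scroll just above the white block top (left finger near crop pixel (260,270), right one near (435,180)). I'll close, then lift.

```bash

python3 -m inch '[[0,0,0,0,0,0,1],[0,0,0,0,0,0,1],[0,0,0,0,0,0,1],[0,0,0,0,0,0,1],[0,0,0,0,0,0,1],[0,0,0,0,0,0,1],[0,0,0,0,0,0,1],[0,0,0,0,0,0,1]]' 
python3 -m inch '[[0,0,-0.1,0,0,0,1],[0,0,-0.2,0,0,0,1],[0,0,-0.4,0,0,0,1],[0,0,-0.6,0,0,0,1],[0,0,-0.8,0,0,0,1],[0,0,-0.8,0,0,0,1],[0,0,-0.8,0,0,0,1],[0,0,-0.8,0,0,0,1]]' 
python3 go.py 447.5 272.1 130
```

```text
clock: 6.55
eef_pos: [0.6364, 0.0981, 0.0334]
tool_rot: [0.77, 0.639, 0.001, 0.001]
ft_force: [-0.4, -0.2, 5.2]
grip_width: 0.0433
clock: 7.35
eef_pos: [0.6352, 0.0981, 0.1457]
tool_rot: [0.77, 0.639, -0.0, -0.0]
ft_force: [-0.2, -0.4, -1.8]
grip_width: 0.0431
t 7.35 pos [635.2  98.1 145.7] yaw 79.4 tilt [-0.03 -0.  ] grip 43.1 F [-0.2 -0.4 -1.8]
  shift units [ 5.46 -8.66  0.63]
```

```bash

python3 -m inch '[[0.25,-0.4,0,0,0,0,1],[0.55,-0.86,0,0,0,0,1],[0.55,-0.86,0,0,0,0,1],[0.55,-0.86,0,0,0,0,1],[0.55,-0.86,0,0,0,0,1],[0.55,-0.86,0,0,0,0,1],[0.55,-0.86,0,0,0,0,1],[0.55,-0.86,0,0,0,0,1]]' |head -2
python3 -m inch '[[0.55,-0.86,0,0,0,0,1],[0.55,-0.86,0,0,0,0,1],[0.26,-0.52,0,0,0,0,1],[0,0,0.5,0,0,0,1],[0,0,0.8,0,0,0,1],[0,0,0.8,0,0,0,1],[0,0,0.8,0,0,0,1],[0,0,0.5,0,0,0,1]]' |head -2
python3 go.py 447.5 272.1 24
```

```text
clock: 8.15
eef_pos: [0.4942, 0.2291, 0.1434]
clock: 8.95
eef_pos: [0.4464, 0.2713, 0.0576]
t 8.95 pos [446.4 271.3  57.6] yaw 79.4 tilt [-0.15 -0.1 ] grip 42.9 F [-0.4  0.4 -2.7]
  shift units [0.04 0.04 1.34]
```

```bash

python3 -m inch '[[0.04,0.04,0.4,0,0,0,1],[0,0,0.3,0,0,0,1],[0,0,0.2,0,0,0,1],[0,0,0.1,0,0,0,1],[0,0,0.1,0,0,0,1],[0,0,0,0,0,0,1],[0,0,0,0,0,0,1],[0,0,0,0,0,0,1]]' |head -2
python3 go.py 447.5 272.1 24
```

```text
clock: 9.75
eef_pos: [0.4493, 0.2731, 0.0325]
t 9.75 pos [449.3 273.1  32.5] yaw 79.4 tilt [0.04 0.02] grip 42.5 F [ 0.4  0.6 -2.4]
  shift units [-0.05 -0.06  0.34]
```

```bash

python3 -m inch '[[0,0,0.12,0,0,0,1],[0,0,0.08,0,0,0,1],[0,0,0.06,0,0,0,1],[0,0,0.04,0,0,0,1],[0,0,0.02,0,0,0,1],[0,0,0,0,0,0,1],[0,0,0,0,0,0,1],[0,0,0,0,0,0,1]]' 
python3 go.py 447.5 272.1 24
```

```text
clock: 10.55
eef_pos: [0.4491, 0.273, 0.0241]
tool_rot: [0.77, 0.639, 0.0, -0.0]
ft_force: [-0.0, -0.4, -2.4]
grip_width: 0.0429
t 10.55 pos [449.1 273.   24.1] yaw 79.4 tilt [0.01 0.01] grip 42.9 F [-0.  -0.4 -2.4]
  shift units [-0.05 -0.06  0.  ]
```

```bash

python3 -m inch '[[0,0,0.02,0,0,0,1],[0,0,0.02,0,0,0,1],[0,0,0.02,0,0,0,1],[0,0,0,0,0,0,1],[0,0,0,0,0,0,1],[0,0,0,0,0,0,1],[0,0,0,0,0,0,1],[0,0,0,0,0,0,1]]' 
python3 go.py 447.5 272.1 24
```

```text
clock: 11.35
eef_pos: [0.4491, 0.273, 0.0233]
tool_rot: [0.77, 0.639, 0.0, 0.0]
ft_force: [-2.4, -0.3, 5.4]
grip_width: 0.0426
t 11.35 pos [449.1 273.   23.3] yaw 79.4 tilt [0.03 0.02] grip 42.6 F [-2.4 -0.3  5.4]
  shift units [-0.05 -0.06 -0.03]
```

Contact at TCP 23.3 (board top 20 mm plus 3.4). Releasing.

```bash

python3 -m inch '[[0,0,0,0,0,0,-1],[0,0,0,0,0,0,-1],[0,0,0,0,0,0,-1],[0,0,0,0,0,0,-1],[0,0,0,0,0,0,-1],[0,0,-0.3,0,0,0,-1],[0,0,-0.8,0,0,0,-1],[0,0,-1,0,0,0,-1]]' 
python3 -m inch '[[0,0,-1,0,0,0,-1],[0,0,-1,0,0,0,-1],[0,0,-0.8,0,0,0,-1],[0,0,0,0,0,0,-1],[0,0,0,0,0,0,-1],[0,0,0,0,0,0,-1],[0,0,0,0,0,0,-1],[0,0,0,0,0,0,-1]]' 
python3 go.py 647.5 -119 130 79.3
```

```text
clock: 12.15
eef_pos: [0.4482, 0.2724, 0.0751]
tool_rot: [0.77, 0.639, -0.001, -0.0]
ft_force: [0.7, -0.6, 0.4]
grip_width: 0.0853
clock: 12.95
eef_pos: [0.4485, 0.2726, 0.144]
tool_rot: [0.77, 0.639, -0.001, -0.0]
ft_force: [0.3, -0.5, 0.0]
grip_width: 0.0855
t 12.95 pos [448.5 272.6 144. ] yaw 79.4 tilt [-0.1  -0.06] grip 85.5 F [ 0.3 -0.5  0. ]
  shift units [-13.93  10.71   0.56] ('wz', np.float64(0.0))
```

```bash

python3 -m inch '[[-1,0.77,0,0,0,0,-1],[-1,0.77,0,0,0,0,-1],[-1,0.77,0,0,0,0,-1],[-1,0.77,0,0,0,0,-1],[-1,0.77,0,0,0,0,-1],[-1,0.77,0,0,0,0,-1],[-1,0.77,0,0,0,0,-1],[-1,0.77,0,0,0,0,-1]]' |head -2
python3 -m inch '[[-1,0.77,0,0,0,0,-1],[-1,0.77,0,0,0,0,-1],[-1,0.77,0,0,0,0,-1],[-1,0.77,0,0,0,0,-1],[-1,0.77,0,0,0,0,-1],[-0.93,0.7,0,0,0,0,-1],[0,0,0,0,0,0,-1],[0,0,0,0,0,0,-1]]' |head -2
python3 go.py 647.5 -119 34 79.3
python3 - <<'E'
from m import *
im,d=snap('top','t2'); X=cloud('top',d); v,u=np.mgrid[:420,:560]
w=(abs(u-197)<32)&(abs(v-231)<32)&(X[...,2]>.036)&(X[...,2]<.08); print(rect(X[w][:,:2]),np.percentile(X[w][:,2],95))
E
```

```text
clock: 13.75
eef_pos: [0.5637, 0.0467, 0.1444]
clock: 14.55
eef_pos: [0.6475, -0.1191, 0.1439]
t 14.55 pos [ 647.5 -119.1  143.9] yaw 79.3 tilt [-0.11  0.04] grip 85.3 F [-1.1 -0.3 -0.9]
  shift units [0.   0.01 4.4 ] ('wz', np.float64(0.0))
(array([448.8, 273.4]), array([44.3, 70. ]), 78.7) 0.061635318333200094
```

View pics/t2.png

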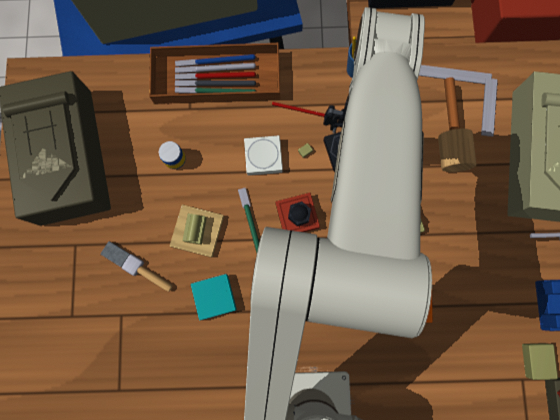

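The scroll stands on the board at (195,229), and its measured centre agrees with the TCP within 1 mm. White is empty at (263,155). Next I grasp the rosette.

```bash

python3 -m inch '[[0,0,0.8,0,0,0,-1],[0,0,0.9,0,0,0,-1],[0,0,0.9,0,0,0,-1],[0,0,0.8,0,0,0,-1],[0,0,0.5,0,0,0,-1],[0,0,0.3,0,0,0,-1],[0,0,0.2,0,0,0,-1],[0,0,0,0,0,0,-1]]'
python3 go.py 647.5 -119 34 79.3
python3 -m inch '[[0,0,0,0,0,0,1],[0,0,0,0,0,0,1],[0,0,0,0,0,0,1],[0,0,0,0,0,0,1],[0,0,0,0,0,0,1],[0,0,0,0,0,0,1],[0,0,0,0,0,0,1],[0,0,0,0,0,0,1]]' 
python3 - <<'E'
from m import *
d=np.load('pics/top0.npz')['d']
X=cloud('top',np.load('pics/t2.npz')['d']); v,u=np.mgrid[:420,:560]
w=(abs(u-264)<28)&(abs(v-154)<28)&(abs(X[...,2]-.029)<.006); print(rect(X[w][:,:2]))
E
```

```text
clock: 15.4
eef_pos: [0.648, -0.1184, 0.035]
tool_rot: [0.769, 0.639, -0.0, -0.0]
ft_force: [0.3, -0.1, -0.7]
grip_width: 0.0855
t 15.4 pos [ 648.  -118.4   35. ] yaw 79.4 tilt [-0.01  0.  ] grip 85.5 F [ 0.3 -0.1 -0.7]
  shift units [-0.03 -0.01  0.04] ('wz', np.float64(0.001))
clock: 16.2
eef_pos: [0.6491, -0.1191, 0.0366]
tool_rot: [0.77, 0.639, 0.001, 0.001]
ft_force: [-0.6, -0.3, 5.9]
grip_width: 0.0526
(array([639.5,  99.3]), array([93.3, 92. ]), 3.4)
```

```bash

python3 -m inch '[[0,0,-0.1,0,0,0,1],[0,0,-0.2,0,0,0,1],[0,0,-0.4,0,0,0,1],[0,0,-0.6,0,0,0,1],[0,0,-0.8,0,0,0,1],[0,0,-0.8,0,0,0,1],[0,0,-0.8,0,0,0,1],[0,0,0,0,0,0,1]]' 
python3 go.py 639.3 99.3 37
```

```text
clock: 17.0
eef_pos: [0.6502, -0.1191, 0.1316]
tool_rot: [0.77, 0.639, 0.002, 0.003]
ft_force: [1.4, -0.4, -2.4]
grip_width: 0.0521
t 17.0 pos [ 650.2 -119.1  131.6] yaw 79.4 tilt [ 0.39 -0.07] grip 52.1 F [ 1.4 -0.4 -2.4]
  shift units [ 8.5  -2.07  3.77]
```

```bash
python3 - <<'E'
from h import *
im,d=snap('side','s3'); cv2.imwrite('pics/s3c.png',cv2.resize(im[60:260,170:340],None,fx=3,fy=3,interpolation=cv2.INTER_CUBIC))
E
```

```text
(no output)
```

View pics/s3c.png

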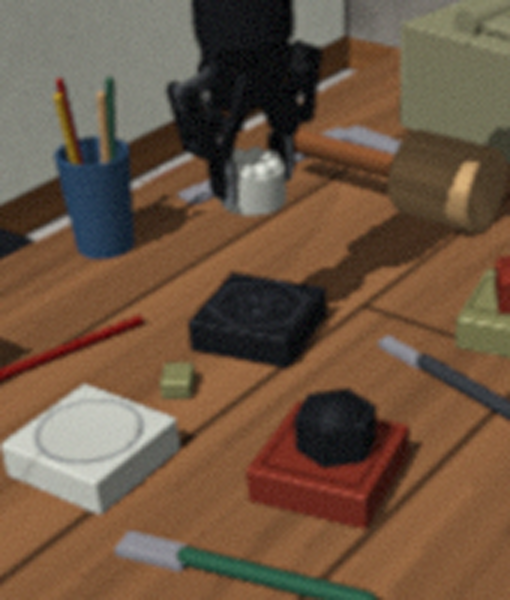

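The rosette hangs upright in the jaws (crop pixel (258,180)), and the black block below it is empty. Carrying it to white.

```bash

python3 -m inch '[[0.4,-0.1,0,0,0,0,1],[0.8,-0.2,0,0,0,0,1],[1,-0.24,0,0,0,0,1],[1,-0.24,0,0,0,0,1],[1,-0.24,0,0,0,0,1],[1,-0.24,0,0,0,0,1],[1,-0.24,0,0,0,0,1],[1,-0.24,0,0,0,0,1]]' |head -2
python3 -m inch '[[0.9,-0.23,0,0,0,0,1],[0.4,-0.1,0.4,0,0,0,1],[0,0,0.8,0,0,0,1],[0,0,0.8,0,0,0,1],[0,0,0.6,0,0,0,1],[0,0,0.4,0,0,0,1],[0,0,0.2,0,0,0,1],[0,0,0,0,0,0,1]]' |head -2
python3 go.py 639.3 99.3 37
```

```text
clock: 17.85
eef_pos: [0.6368, 0.068, 0.1255]
clock: 18.65
eef_pos: [0.6355, 0.0994, 0.0462]
t 18.65 pos [635.5  99.4  46.2] yaw 79.4 tilt [-0.13 -0.02] grip 52.3 F [ 0.2 -0.9 -2.4]
  shift units [0.03 0.15 0.37]
```

```bash

python3 -m inch '[[0.03,0.13,0.1,0,0,0,1],[0,0,0.1,0,0,0,1],[0,0,0.05,0,0,0,1],[0,0,0.02,0,0,0,1],[0,0,0,0,0,0,1],[0,0,0,0,0,0,1],[0,0,0,0,0,0,1],[0,0,0,0,0,0,1]]' |head -2
python3 go.py 639.3 99.3 37
```

```text
clock: 19.45
eef_pos: [0.6397, 0.0998, 0.0409]
t 19.45 pos [639.7  99.8  40.9] yaw 79.4 tilt [0.01 0.  ] grip 52.2 F [-0.  -0.3 -2. ]
  shift units [-0.02 -0.01  0.16]
```

```bash

python3 -m inch '[[-0.02,-0.01,0.05,0,0,0,1],[0,0,0.05,0,0,0,1],[0,0,0.04,0,0,0,1],[0,0,0.02,0,0,0,1],[0,0,0,0,0,0,1],[0,0,0,0,0,0,1],[0,0,0,0,0,0,1],[0,0,0,0,0,0,1]]' 
python3 go.py 639.3 99.3 36
```

```text
clock: 20.25
eef_pos: [0.6393, 0.0994, 0.0368]
tool_rot: [0.77, 0.639, -0.0, 0.0]
ft_force: [0.7, -0.2, -1.9]
grip_width: 0.0521
t 20.25 pos [639.3  99.4  36.8] yaw 79.4 tilt [-0. -0.] grip 52.1 F [ 0.7 -0.2 -1.9]
  shift units [-0.    0.    0.03]
```

```bash

python3 -m inch '[[0,0,0.02,0,0,0,1],[0,0,0.02,0,0,0,1],[0,0,0,0,0,0,1],[0,0,0,0,0,0,1],[0,0,0,0,0,0,1],[0,0,0,0,0,0,1],[0,0,0,0,0,0,1],[0,0,0,0,0,0,1]]' 
python3 go.py 639.3 99.3 36
```

```text
clock: 21.05
eef_pos: [0.6394, 0.0994, 0.0367]
tool_rot: [0.77, 0.639, 0.0, 0.0]
ft_force: [-3.0, 0.0, 5.4]
grip_width: 0.0521
t 21.05 pos [639.4  99.4  36.7] yaw 79.4 tilt [0.03 0.  ] grip 52.1 F [-3.   0.   5.4]
  shift units [-0.01 -0.    0.03]
```

Contact at the same TCP height as at the grasp (36.7). Releasing, rising, and going to the hexboss.

```bash

python3 -m inch '[[0,0,0,0,0,0,-1],[0,0,0,0,0,0,-1],[0,0,0,0,0,0,-1],[0,0,0,0,0,0,-1],[0,0,0,0,0,0,-1],[0,0,-0.3,0,0,0,-1],[0,0,-0.8,0,0,0,-1],[0,0,-1,0,0,0,-1]]' |head -2
python3 -m inch '[[0,0,-1,0,0,0,-1],[0,0,-1,0,0,0,-1],[0,0,0,0,0,0.015,-1],[0,0,0,0,0,0,-1],[0,0,0,0,0,0,-1],[0,0,0,0,0,0,-1],[0,0,0,0,0,0,-1],[0,0,0,0,0,0,-1]]' |head -2
python3 go.py 477.3 12 34 76.7
```

```text
clock: 21.85
eef_pos: [0.6384, 0.0992, 0.088]
clock: 22.65
eef_pos: [0.6389, 0.0993, 0.1376]
t 22.65 pos [638.9  99.3 137.6] yaw 76.7 tilt [-0.07 -0.01] grip 85.5 F [ 0.1  0.3 -1.3]
  shift units [-4.89 -5.48  4.15] ('wz', np.float64(-0.0))
```

```bash

python3 -m inch '[[-0.8,-0.9,0,0,0,0,-1],[-0.8,-0.9,0,0,0,0,-1],[-0.8,-0.9,0,0,0,0,-1],[-0.8,-0.9,0,0,0,0,-1],[-0.8,-0.9,0,0,0,0,-1],[-0.8,-0.9,0,0,0,0,-1],[-0.09,-0.08,0.3,0,0,0,-1],[0,0,0.5,0,0,0,-1]]' |head -2
python3 -m inch '[[0,0,0.8,0,0,0,-1],[0,0,0.7,0,0,0,-1],[0,0,0.4,0,0,0,-1],[0,0,0,0,0,0,-1],[0,0,0,0,0,0,-1],[0,0,0,0,0,0,-1],[0,0,0,0,0,0,-1],[0,0,0,0,0,0,-1]]' |head -2
python3 go.py 477.3 12 34 76.7
python3 - <<'E'
from m import *
im,d=snap('top','t4'); X=cloud('top',d); v,u=np.mgrid[:420,:560]
w=(abs(u-264)<28)&(abs(v-154)<28); a=w&(X[...,2]>.048)&(X[...,2]<.09)
print(rect(X[a][:,:2])); 
im,d=snap('side','s4'); cv2.imwrite('pics/s4c.png',cv2.resize(im[100:260,150:350],None,fx=4,fy=3.7,interpolation=cv2.INTER_CUBIC))
E
```

```text
clock: 23.45
eef_pos: [0.4782, 0.0116, 0.119]
clock: 24.25
eef_pos: [0.4783, 0.012, 0.0714]
t 24.25 pos [478.3  12.   71.4] yaw 76.7 tilt [0.08 0.  ] grip 85.3 F [0.1 0.6 1.2]
  shift units [-0.01 -0.04  1.5 ] ('wz', np.float64(-0.0))
(array([638.8, 100.2]), array([53.1, 52.6]), 16.4)
```

View pics/s4c.png

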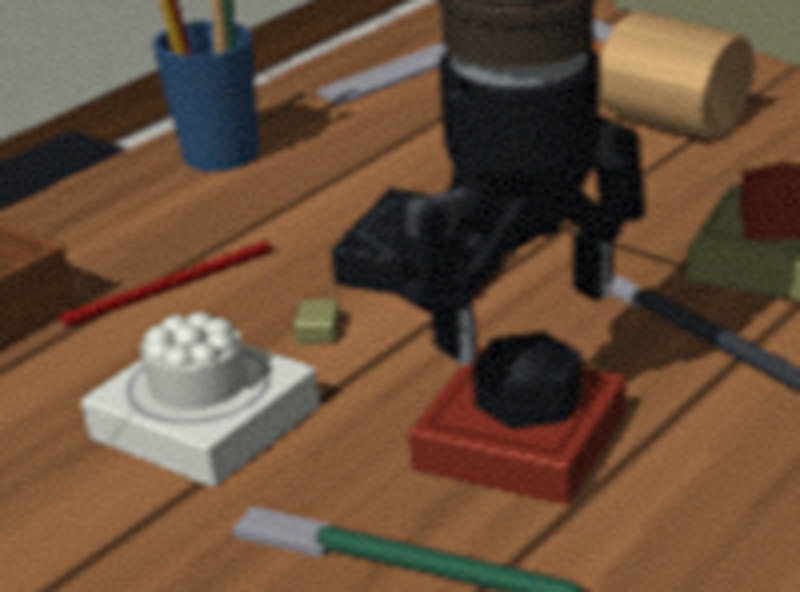

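The rosette is centred on white: measured (638.8, 100.2) against the block's (639.5, 99.3), upright at crop pixel (193,360). The jaws straddle the hexboss, so I descend and grip.

```bash

python3 -m inch '[[0,-0.03,0.5,0,0,0,-1],[0,0,0.4,0,0,0,-1],[0,0,0.3,0,0,0,-1],[0,0,0.2,0,0,0,-1],[0,0,0.1,0,0,0,-1],[0,0,0,0,0,0,-1],[0,0,0,0,0,0,-1],[0,0,0,0,0,0,-1]]' |head -2
python3 -m inch '[[0,0,0,0,0,0,1],[0,0,0,0,0,0,1],[0,0,0,0,0,0,1],[0,0,0,0,0,0,1],[0,0,0,0,0,0,1],[0,0,0,0,0,0,1],[0,0,0,0,0,0,1],[0,0,0,0,0,0,1]]' 
python3 go.py 477.3 12 34 76.7
```

```text
clock: 25.15
eef_pos: [0.4775, 0.0122, 0.0337]
clock: 25.95
eef_pos: [0.4775, 0.0121, 0.0338]
tool_rot: [0.784, 0.62, 0.0, 0.0]
ft_force: [-0.6, -0.3, 5.6]
grip_width: 0.0506
t 25.95 pos [477.5  12.1  33.8] yaw 76.7 tilt [ 0.06 -0.01] grip 50.6 F [-0.6 -0.3  5.6]
  shift units [-0.01 -0.01 -0.01] ('wz', np.float64(-0.0))
```

```bash

python3 -m inch '[[0,0,-0.1,0,0,0,1],[0,0,-0.2,0,0,0,1],[0,0,-0.4,0,0,0,1],[0,0,-0.6,0,0,0,1],[0,0,-0.8,0,0,0,1],[0,0,-0.8,0,0,0,1],[0,0,-0.8,0,0,0,1],[0,0,0,0,0,0,1]]' 
python3 go.py 649.1 -114.9 34
python3 - <<'E'
from m import *
X=cloud('top',np.load('pics/t4.npz')['d']); v,u=np.mgrid[:420,:560]
w=(abs(u-347)<30)&(abs(v-149)<30)&(abs(X[...,2]-.029)<.006); print(w.sum(),rect(X[w][:,:2]))
E
```

```text
clock: 26.75
eef_pos: [0.4794, 0.0122, 0.1289]
tool_rot: [0.784, 0.62, 0.003, 0.002]
ft_force: [1.3, -0.5, -2.5]
grip_width: 0.0505
t 26.75 pos [479.4  12.2 128.9] yaw 76.7 tilt [0.36 0.01] grip 50.5 F [ 1.3 -0.5 -2.5]
  shift units [-3.39  7.76  3.84] 
1045 (array([ 650.5, -118.5]), array([93.5, 85.6]), 14.2)
```

```bash

python3 -m inch '[[-0.17,0.4,0,0,0,0,1],[-0.39,0.9,0,0,0,0,1],[-0.39,0.9,0,0,0,0,1],[-0.39,0.9,0,0,0,0,1],[-0.39,0.9,0,0,0,0,1],[-0.39,0.9,0,0,0,0,1],[-0.39,0.9,0,0,0,0,1],[-0.39,0.9,0,0,0,0,1]]' |head -2
python3 -m inch '[[-0.29,0.66,0,0,0,0,1],[-0.17,0.4,0.4,0,0,0,1],[0,0,0.8,0,0,0,1],[0,0,0.8,0,0,0,1],[0,0,0.6,0,0,0,1],[0,0,0.4,0,0,0,1],[0,0,0.2,0,0,0,1],[0,0,0,0,0,0,1]]' |head -2
python3 -m inch '[[0,0,0,0,0,0,1],[0,0,0,0,0,0,1],[0,0,0,0,0,0,1],[0,0,0,0,0,0,1],[0,0,0,0,0,0,1],[0,0,0,0,0,0,1],[0,0,0,0,0,0,1],[0,0,0,0,0,0,1]]' |head -2
python3 go.py 649.1 -114.9 34
```

```text
clock: 27.55
eef_pos: [0.6234, -0.0981, 0.1233]
clock: 28.35
eef_pos: [0.6457, -0.1141, 0.0444]
clock: 29.15
eef_pos: [0.6465, -0.1143, 0.0458]
t 29.15 pos [ 646.5 -114.3   45.8] yaw 76.7 tilt [-0.  0.] grip 51.0 F [ 0.3 -0.3 -2.8]
  shift units [0.   0.11 0.47]
```

```bash

python3 -m inch '[[0,0.11,0.1,0,0,0,1],[0,0,0.1,0,0,0,1],[0,0,0.1,0,0,0,1],[0,0,0.08,0,0,0,1],[0,0,0.04,0,0,0,1],[0,0,0,0,0,0,1],[0,0,0,0,0,0,1],[0,0,0,0,0,0,1]]' 
python3 go.py 649.1 -114.9 34
```

```text
clock: 29.95
eef_pos: [0.6493, -0.1149, 0.0355]
tool_rot: [0.784, 0.62, 0.0, 0.0]
ft_force: [0.4, 0.1, -3.0]
grip_width: 0.0509
t 29.95 pos [ 649.3 -114.9   35.5] yaw 76.7 tilt [ 0.02 -0.  ] grip 50.9 F [ 0.4  0.1 -3. ]
  shift units [ 0.   -0.01  0.06]
```

```bash

python3 -m inch '[[0,0,0.03,0,0,0,1],[0,0,0.02,0,0,0,1],[0,0,0.02,0,0,0,1],[0,0,0,0,0,0,1],[0,0,0,0,0,0,1],[0,0,0,0,0,0,1],[0,0,0,0,0,0,1],[0,0,0,0,0,0,1]]' 
python3 go.py 649.1 -114.9 34
```

```text
clock: 30.75
eef_pos: [0.6492, -0.1149, 0.0339]
tool_rot: [0.784, 0.62, 0.0, 0.0]
ft_force: [-1.8, 1.1, 3.1]
grip_width: 0.051
t 30.75 pos [ 649.2 -114.9   33.9] yaw 76.7 tilt [ 0.01 -0.  ] grip 51.0 F [-1.8  1.1  3.1]
  shift units [ 0.   -0.01 -0.  ]
```

Contact. Release, rise, and turn 44° for the diamond.

```bash

python3 -m inch '[[0,0,0,0,0,0,-1],[0,0,0,0,0,0,-1],[0,0,0,0,0,0,-1],[0,0,0,0,0,0,-1],[0,0,0,0,0,0,-1],[0,0,-0.3,0,0,0,-1],[0,0,-0.8,0,0,0,-1],[0,0,-1,0,0,0,-1]]' |head -2
python3 -m inch '[[0,0,-1,0,0,0,-1],[0,0,-1,0,0,0,-1],[0,0,0,0,0,0.0405,-1],[0,0,0,0,0,0.0405,-1],[0,0,0,0,0,0.0405,-1],[0,0,0,0,0,0.0405,-1],[0,0,0,0,0,0.0405,-1],[0,0,0,0,0,0.0405,-1]]' |head -2
python3 -m inch '[[0,0,0,0,0,0,-1],[0,0,0,0,0,0,-1],[0,0,0,0,0,0,-1],[0,0,0,0,0,0,-1],[0,0,0,0,0,0,-1],[0,0,0,0,0,0,-1],[0,0,0,0,0,0,-1],[0,0,0,0,0,0,-1]]' |head -2
python3 go.py 461.7 -246.9 34 33
```

```text
clock: 31.55
eef_pos: [0.6482, -0.1147, 0.0857]
clock: 32.35
eef_pos: [0.6493, -0.1149, 0.1368]
clock: 33.15
eef_pos: [0.6492, -0.1149, 0.136]
t 33.15 pos [ 649.2 -114.9  136. ] yaw 32.9 tilt [-0.  0.] grip 85.2 F [ 0.   0.  -0.6]
  shift units [-9.16  0.35  4.08] ('wz', np.float64(-0.0))
```

```bash

python3 -m inch '[[-1,0.04,0,0,0,0,-1],[-1,0.04,0,0,0,0,-1],[-1,0.04,0,0,0,0,-1],[-1,0.04,0,0,0,0,-1],[-1,0.04,0,0,0,0,-1],[-1,0.04,0,0,0,0,-1],[-1,0.04,0,0,0,0,-1],[-1,0.04,0,0,0,0,-1]]' |head -2
python3 -m inch '[[-0.8,0.03,0,0,0,0,-1],[-0.36,0,0.3,0,0,0,-1],[0,0,0.8,0,0,0,-1],[0,0,0.8,0,0,0,-1],[0,0,0.6,0,0,0,-1],[0,0,0,0,0,0,-1],[0,0,0,0,0,0,-1],[0,0,0,0,0,0,-1]]' |head -2
python3 go.py 461.7 -246.9 34 33
python3 - <<'E'
from m import *
im,d=snap('top','t5'); X=cloud('top',d); v,u=np.mgrid[:420,:560]
w=(abs(u-347)<30)&(abs(v-149)<30)
a=w&(X[...,2]>.048)&(X[...,2]<.09); b=w&(abs(X[...,2]-.029)<.006)
print(rect(X[a][:,:2]),rect(X[b][:,:2]))
w=(abs(u-298)<30)&(abs(v-214)<30)&(abs(X[...,2]-.029)<.006); print('red',rect(X[w][:,:2]))
im,d=snap('side','s5'); cv2.imwrite('pics/s5c.png',cv2.resize(im[80:240,200:400],None,fx=4,fy=3.7,interpolation=cv2.INTER_CUBIC))
E
```

```text
clock: 33.95
eef_pos: [0.4849, -0.2309, 0.1363]
clock: 34.75
eef_pos: [0.4627, -0.247, 0.0743]
t 34.75 pos [ 462.7 -247.    74.3] yaw 33.0 tilt [ 0.09 -0.04] grip 85.3 F [-0.5 -0.7  0.8]
  shift units [-0.03 -0.02  1.61] ('wz', np.float64(-0.0))
(array([ 649.7, -114.3]), array([51.6, 59.8]), 74.4) (array([ 648.9, -114.7]), array([92.9, 93.1]), 14.1)
red (array([480.2,  16.5]), array([92.4, 91.5]), 13.1)
```

View pics/s5c.png

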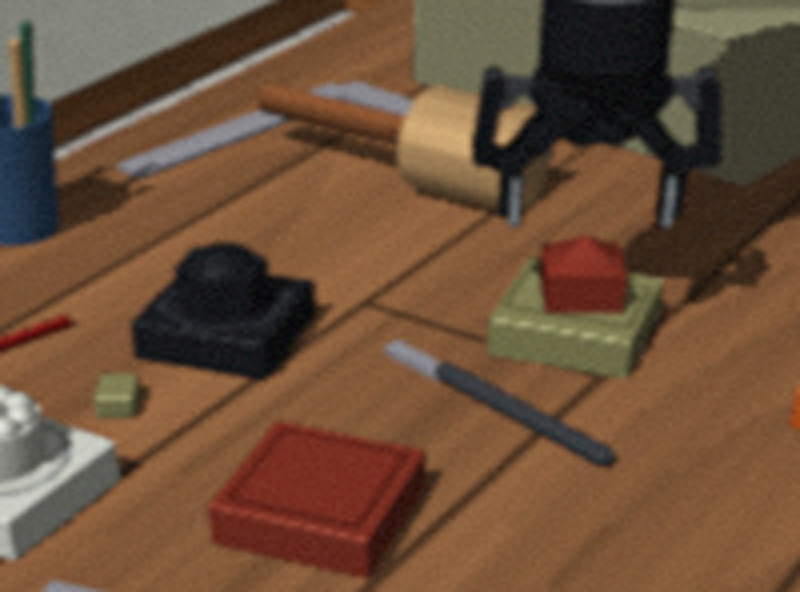

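The hexboss is centred on black within 1 mm (crop pixel (225,285)), and red is empty at (320,480). The jaws are aligned over the diamond at (585,275).

```bash

python3 -m inch '[[-0.03,-0.02,0.5,0,0,0,-1],[0,0,0.4,0,0,0,-1],[0,0,0.3,0,0,0,-1],[0,0,0.2,0,0,0,-1],[0,0,0.1,0,0,0,-1],[0,0,0.05,0,0,0,-1],[0,0,0,0,0,0,-1],[0,0,0,0,0,0,-1]]' |head -2
python3 -m inch '[[0,0,0,0,0,0,1],[0,0,0,0,0,0,1],[0,0,0,0,0,0,1],[0,0,0,0,0,0,1],[0,0,0,0,0,0,1],[0,0,0,0,0,0,1],[0,0,0,0,0,0,1],[0,0,0,0,0,0,1]]' 
python3 go.py 461.7 -246.9 34 33
python3 -m inch '[[0,0,-0.1,0,0,0,1],[0,0,-0.2,0,0,0,1],[0,0,-0.4,0,0,0,1],[0,0,-0.6,0,0,0,1],[0,0,-0.8,0,0,0,1],[0,0,-0.8,0,0,0,1],[0,0,-0.8,0,0,0,1],[0,0,0,0,0,0,1]]' 
python3 go.py 480.1 16.4 34
```

```text
clock: 35.65
eef_pos: [0.4611, -0.2469, 0.0351]
clock: 36.45
eef_pos: [0.4615, -0.247, 0.0354]
tool_rot: [0.959, 0.284, 0.001, 0.0]
ft_force: [-0.1, -0.2, 4.6]
grip_width: 0.049
t 36.45 pos [ 461.5 -247.    35.4] yaw 32.9 tilt [ 0.08 -0.03] grip 49.0 F [-0.1 -0.2  4.6]
  shift units [0.01 0.   0.06] ('wz', np.float64(-0.0))
clock: 37.25
eef_pos: [0.4628, -0.2479, 0.1306]
tool_rot: [0.959, 0.283, 0.002, 0.002]
ft_force: [0.3, -0.3, -1.7]
grip_width: 0.0485
t 37.25 pos [ 462.8 -247.9  130.6] yaw 32.9 tilt [ 0.31 -0.17] grip 48.5 F [ 0.3 -0.3 -1.7]
  shift units [ 6.32 -8.52  3.83]
```

```bash

python3 -m inch '[[0.3,-0.4,0,0,0,0,1],[0.67,-0.9,0,0,0,0,1],[0.67,-0.9,0,0,0,0,1],[0.67,-0.9,0,0,0,0,1],[0.67,-0.9,0,0,0,0,1],[0.67,-0.9,0,0,0,0,1],[0.67,-0.9,0,0,0,0,1],[0.67,-0.9,0,0,0,0,1]]' |head -2
python3 -m inch '[[0.67,-0.9,0,0,0,0,1],[0.44,-0.6,0,0,0,0,1],[0.22,-0.32,0.3,0,0,0,1],[0,0,0.8,0,0,0,1],[0,0,0.8,0,0,0,1],[0,0,0.6,0,0,0,1],[0,0,0.4,0,0,0,1],[0,0,0.2,0,0,0,1]]' |head -2
python3 -m inch '[[0,0,0,0,0,0,1],[0,0,0,0,0,0,1],[0,0,0,0,0,0,1],[0,0,0,0,0,0,1],[0,0,0,0,0,0,1],[0,0,0,0,0,0,1],[0,0,0,0,0,0,1],[0,0,0,0,0,0,1]]' |head -2
python3 go.py 480.1 16.4 35.5
```

```text
clock: 38.05
eef_pos: [0.4727, -0.0363, 0.1257]
clock: 38.85
eef_pos: [0.476, 0.0178, 0.048]
clock: 39.65
eef_pos: [0.4776, 0.0179, 0.0499]
t 39.65 pos [477.6  17.9  49.9] yaw 32.9 tilt [ 0. -0.] grip 49.0 F [-0.3  0.  -2.3]
  shift units [0.05 0.1  0.57]
```

```bash

python3 -m inch '[[0.05,0.1,0.15,0,0,0,1],[0,0,0.15,0,0,0,1],[0,0,0.1,0,0,0,1],[0,0,0.08,0,0,0,1],[0,0,0.04,0,0,0,1],[0,0,0,0,0,0,1],[0,0,0,0,0,0,1],[0,0,0,0,0,0,1]]' 
python3 go.py 480.1 16.4 35.5
```

```text
clock: 40.45
eef_pos: [0.4802, 0.0165, 0.0369]
tool_rot: [0.959, 0.284, 0.0, 0.0]
ft_force: [0.5, -0.2, -2.2]
grip_width: 0.0487
t 40.45 pos [480.2  16.5  36.9] yaw 32.9 tilt [0.02 0.  ] grip 48.7 F [ 0.5 -0.2 -2.2]
  shift units [-0.01  0.    0.06]
```

```bash

python3 -m inch '[[0,0,0.03,0,0,0,1],[0,0,0.02,0,0,0,1],[0,0,0.02,0,0,0,1],[0,0,0,0,0,0,1],[0,0,0,0,0,0,1],[0,0,0,0,0,0,1],[0,0,0,0,0,0,1],[0,0,0,0,0,0,1]]' 
python3 go.py 480.1 16.4 35.5
```

```text
clock: 41.25
eef_pos: [0.4801, 0.0165, 0.0354]
tool_rot: [0.959, 0.283, 0.0, 0.0]
ft_force: [-2.8, 0.0, 4.1]
grip_width: 0.0493
t 41.25 pos [480.1  16.5  35.4] yaw 32.9 tilt [0.02 0.  ] grip 49.3 F [-2.8  0.   4.1]
  shift units [-0.  0. -0.]
```

Contact. Release, rise, and turn back for the scroll.

```bash

python3 -m inch '[[0,0,0,0,0,0,-1],[0,0,0,0,0,0,-1],[0,0,0,0,0,0,-1],[0,0,0,0,0,0,-1],[0,0,0,0,0,0,-1],[0,0,-0.3,0,0,0,-1],[0,0,-0.8,0,0,0,-1],[0,0,-1,0,0,0,-1]]' |head -2
python3 -m inch '[[0,0,-1,0,0,0,-1],[0,0,-1,0,0,0,-1],[0,0,0,0,0,-0.0427,-1],[0,0,0,0,0,-0.0427,-1],[0,0,0,0,0,-0.0427,-1],[0,0,0,0,0,-0.0427,-1],[0,0,0,0,0,-0.0427,-1],[0,0,0,0,0,-0.0427,-1]]' |head -2
python3 -m inch '[[0,0,0,0,0,0,-1],[0,0,0,0,0,0,-1],[0,0,0,0,0,0,-1],[0,0,0,0,0,0,-1],[0,0,0,0,0,0,-1],[0,0,0,0,0,0,-1],[0,0,0,0,0,0,-1],[0,0,0,0,0,0,-1]]' |head -2
python3 go.py 448.9 273.2 23.5 79
```

```text
clock: 42.05
eef_pos: [0.4791, 0.0165, 0.0877]
clock: 42.85
eef_pos: [0.4801, 0.0165, 0.1382]
clock: 43.65
eef_pos: [0.48, 0.0165, 0.1375]
t 43.65 pos [480.   16.5 137.5] yaw 79.0 tilt [-0. -0.] grip 85.3 F [0.7 0.1 0.2]
  shift units [ 9.84 -3.17  4.56] ('wz', np.float64(0.0))
```

```bash

python3 -m inch '[[1,-0.32,0,0,0,0,-1],[1,-0.32,0,0,0,0,-1],[1,-0.32,0,0,0,0,-1],[1,-0.32,0,0,0,0,-1],[1,-0.32,0,0,0,0,-1],[1,-0.32,0,0,0,0,-1],[1,-0.32,0,0,0,0,-1],[1,-0.32,0,0,0,0,-1]]' |head -2
python3 -m inch '[[1,-0.32,0,0,0,0,-1],[0.84,-0.29,0,0,0,0,-1],[0,0,0.6,0,0,0,-1],[0,0,0.8,0,0,0,-1],[0,0,0.8,0,0,0,-1],[0,0,0.4,0,0,0,-1],[0,0,0,0,0,0,-1],[0,0,0,0,0,0,-1]]' |head -2
python3 go.py 448.9 273.2 23.5 79
python3 - <<'E'
from m import *
im,d=snap('top','t6'); X=cloud('top',d); v,u=np.mgrid[:420,:560]
w=(abs(u-298)<30)&(abs(v-214)<30)
a=w&(X[...,2]>.048)&(X[...,2]<.09); b=w&(abs(X[...,2]-.029)<.006)
print(rect(X[a][:,:2]),rect(X[b][:,:2]))
w=(abs(u-402)<30)&(abs(v-217)<30)&(abs(X[...,2]-.029)<.006); print('sand',rect(X[w][:,:2]))
E
```

```text
clock: 44.45
eef_pos: [0.455, 0.2261, 0.1376]
clock: 45.25
eef_pos: [0.4493, 0.2732, 0.073]
t 45.25 pos [449.3 273.2  73. ] yaw 79.0 tilt [0.02 0.01] grip 85.5 F [ 0.8 -0.1  0.2]
  shift units [-0.   -0.02  1.98] ('wz', np.float64(0.0))
(array([479.5,  15.4]), array([51.2, 50.6]), 32.9) (array([480. ,  16.3]), array([93., 92.]), 13.1)
sand (array([ 462. , -243.7]), array([92.1, 93.1]), 13.4)
```

View pics/t6.png

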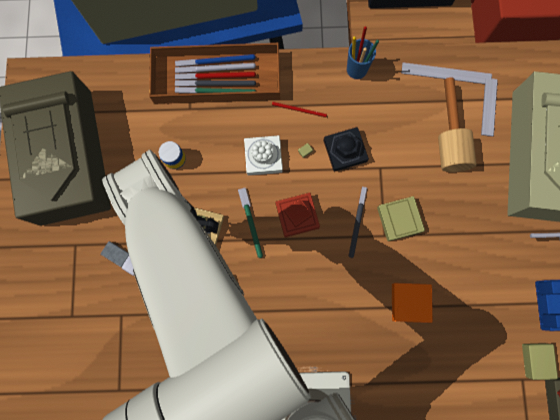

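The diamond is on red within 1 mm (pixel (298,214)), and yellow-green is empty at (402,217), centre (462.0, -243.7). Now I grasp the scroll.

```bash

python3 -m inch '[[0,-0.02,0.6,0,0,0,-1],[0,0,0.5,0,0,0,-1],[0,0,0.4,0,0,0,-1],[0,0,0.3,0,0,0,-1],[0,0,0.1,0,0,0,-1],[0,0,0.03,0,0,0,-1],[0,0,0,0,0,0,-1],[0,0,0,0,0,0,-1]]' |head -2
python3 -m inch '[[0,0,0,0,0,0,1],[0,0,0,0,0,0,1],[0,0,0,0,0,0,1],[0,0,0,0,0,0,1],[0,0,0,0,0,0,1],[0,0,0,0,0,0,1],[0,0,0,0,0,0,1],[0,0,0,0,0,0,1]]' 
python3 go.py 448.9 273.2 23.5 79
python3 -m inch '[[0,0,-0.1,0,0,0,1],[0,0,-0.2,0,0,0,1],[0,0,-0.4,0,0,0,1],[0,0,-0.6,0,0,0,1],[0,0,-0.8,0,0,0,1],[0,0,-0.9,0,0,0,1],[0,0,-0.9,0,0,0,1],[0,0,-0.5,0,0,0,1]]' 
python3 go.py 462 -243.6 34
```

```text
clock: 46.1
eef_pos: [0.4488, 0.2734, 0.0247]
clock: 46.9
eef_pos: [0.4488, 0.2733, 0.0248]
tool_rot: [0.771, 0.636, 0.0, 0.0]
ft_force: [-0.6, -0.0, 5.3]
grip_width: 0.0428
t 46.9 pos [448.8 273.3  24.8] yaw 79.1 tilt [0.05 0.02] grip 42.8 F [-0.6 -0.   5.3]
  shift units [-0.    0.    0.05] ('wz', np.float64(0.0))
clock: 47.7
eef_pos: [0.4492, 0.2736, 0.1368]
tool_rot: [0.771, 0.636, 0.001, 0.0]
ft_force: [0.2, 0.4, -2.5]
grip_width: 0.0429
t 47.7 pos [449.2 273.6 136.8] yaw 79.1 tilt [0.14 0.09] grip 42.9 F [ 0.2  0.4 -2.5]
  shift units [-20.22   4.42   4.08]
```

```bash

python3 -m inch '[[-0.4,0.09,0,0,0,0,1],[-0.8,0.17,0,0,0,0,1],[-1,0.22,0,0,0,0,1],[-1,0.22,0,0,0,0,1],[-1,0.22,0,0,0,0,1],[-1,0.22,0,0,0,0,1],[-1,0.22,0,0,0,0,1],[-1,0.22,0,0,0,0,1]]' |head -2
python3 -m inch '[[-1,0.22,0,0,0,0,1],[-1,0.22,0,0,0,0,1],[-1,0.22,0,0,0,0,1],[-1,0.22,0,0,0,0,1],[-1,0.22,0,0,0,0,1],[-1,0.22,0,0,0,0,1],[-1,0.22,0,0,0,0,1],[-1,0.22,0,0,0,0,1]]' |head -2
python3 -m inch '[[-1,0.22,0,0,0,0,1],[-1,0.22,0,0,0,0,1],[-1,0.22,0,0,0,0,1],[-1,0.22,0,0,0,0,1],[-0.7,0.15,0,0,0,0,1],[-0.32,0.05,0,0,0,0,1],[0,0,0.5,0,0,0,1],[0,0,0.7,0,0,0,1]]' |head -2
python3 -m inch '[[0,0,0.7,0,0,0,1],[0,0,0.6,0,0,0,1],[0,0,0.4,0,0,0,1],[0,0,0.3,0,0,0,1],[0,0,0.1,0,0,0,1],[0,0,0,0,0,0,1],[0,0,0,0,0,0,1],[0,0,0,0,0,0,1]]' |head -2
python3 go.py 462 -243.6 34.8
```

```text
clock: 48.5
eef_pos: [0.4518, 0.0871, 0.1334]
clock: 49.3
eef_pos: [0.4568, -0.1171, 0.1334]
clock: 50.1
eef_pos: [0.4608, -0.2445, 0.1043]
clock: 50.9
eef_pos: [0.4615, -0.2444, 0.0525]
t 50.9 pos [ 461.5 -244.4   52.5] yaw 79.1 tilt [ 0.07 -0.04] grip 42.7 F [-0.9 -0.6 -2.4]
  shift units [0.04 0.01 0.71]
```

```bash

python3 -m inch '[[0.03,0.01,0.2,0,0,0,1],[0,0,0.2,0,0,0,1],[0,0,0.12,0,0,0,1],[0,0,0.08,0,0,0,1],[0,0,0.04,0,0,0,1],[0,0,0,0,0,0,1],[0,0,0,0,0,0,1],[0,0,0,0,0,0,1]]' 
python3 go.py 462 -243.6 34.8
```

```text
clock: 51.7
eef_pos: [0.4615, -0.2435, 0.036]
tool_rot: [0.771, 0.636, 0.0, 0.0]
ft_force: [0.8, -0.7, -2.4]
grip_width: 0.0431
t 51.7 pos [ 461.5 -243.5   36. ] yaw 79.1 tilt [ 0.02 -0.01] grip 43.1 F [ 0.8 -0.7 -2.4]
  shift units [0.   0.02 0.05]
```

```bash

python3 -m inch '[[0,0,0.02,0,0,0,1],[0,0,0.02,0,0,0,1],[0,0,0.02,0,0,0,1],[0,0,0,0,0,0,1],[0,0,0,0,0,0,1],[0,0,0,0,0,0,1],[0,0,0,0,0,0,1],[0,0,0,0,0,0,1]]' 
python3 go.py 462 -243.6 34.8
```

```text
clock: 52.5
eef_pos: [0.4614, -0.2435, 0.0348]
tool_rot: [0.771, 0.636, 0.0, 0.0]
ft_force: [-1.7, 1.7, 5.0]
grip_width: 0.0428
t 52.5 pos [ 461.4 -243.5   34.8] yaw 79.1 tilt [ 0.02 -0.01] grip 42.8 F [-1.7  1.7  5. ]
  shift units [ 0.    0.02 -0.  ]
```

```bash

python3 -m inch '[[0,0,0,0,0,0,-1],[0,0,0,0,0,0,-1],[0,0,0,0,0,0,-1],[0,0,0,0,0,0,-1],[0,0,0,0,0,0,-1],[0,0,-0.3,0,0,0,-1],[0,0,-0.8,0,0,0,-1],[0,0,-1,0,0,0,-1]]' |head -2
python3 -m inch '[[0,0,-1,0,0,0,-1],[0,0,-1,0,0,0,-1],[0,0,-1,0,0,0,-1],[0,0,-1,0,0,0,-1],[-1,-0.8,0,0,0,0,-1],[-1,-0.8,0,0,0,0,-1],[-1,-0.8,0,0,0,0,-1],[-1,-0.8,0,0,0,0,-1]]' |head -2
python3 -m inch '[[-1,-0.8,0,0,0,0,-1],[-1,-0.8,0,0,0,0,-1],[-1,-0.8,0,0,0,0,-1],[-1,-0.8,0,0,0,0,-1],[-1,-0.8,0,0,0,0,-1],[0,0,0,0,0,0,-1],[0,0,0,0,0,0,-1],[0,0,0,0,0,0,-1]]' |head -2
python3 - <<'E'
from m import *
im,d=snap('top','t7'); X=cloud('top',d); v,u=np.mgrid[:420,:560]; snap('side','s7')
X0=cloud('top',np.load('pics/top0.npz')['d'])
for n in ('white','dark','red','sand'):
    a,b=C[n]; w=(abs(u-a)<30)&(abs(v-b)<30)
    o=w&(X[...,2]>.048)&(X[...,2]<.09); q=w&(abs(X[...,2]-.029)<.006)
    print(n,rect(X[o][:,:2]),rect(X[q][:,:2]),np.percentile(X[o][:,2],99))
for Y in (X0,X):
    t=(abs(u-171)<22)&(abs(v-154)<22)&(Y[...,2]>.055)&(Y[...,2]<.08); print('tin',Y[t].mean(0))
E
```

```text
clock: 53.3
eef_pos: [0.4605, -0.243, 0.0868]
clock: 54.1
eef_pos: [0.3629, -0.327, 0.1875]
clock: 54.9
eef_pos: [0.2423, -0.4297, 0.1871]
white (array([638.4, 100.3]), array([52.8, 52.1]), 42.0) (array([638.9,  99.3]), array([93.9, 91.7]), 3.1) 0.07157913824771725
dark (array([ 649.6, -114.3]), array([52.1, 58.5]), 76.1) (array([ 649.4, -114.7]), array([92.8, 93. ]), 14.8) 0.07263687369474776
red (array([479.2,  15.5]), array([50.7, 50.5]), 33.3) (array([479.8,  16.4]), array([92.5, 91.9]), 13.2) 0.07372487598072285
sand (array([ 461.4, -242.2]), array([44.6, 70. ]), 79.9) (array([ 462.2, -243.7]), array([92.5, 93.7]), 13.0) 0.0726393236768523
tin [0.640615   0.33152305 0.06419859]
tin [0.64049581 0.3313665  0.06415097]
```

View pics/t7.png

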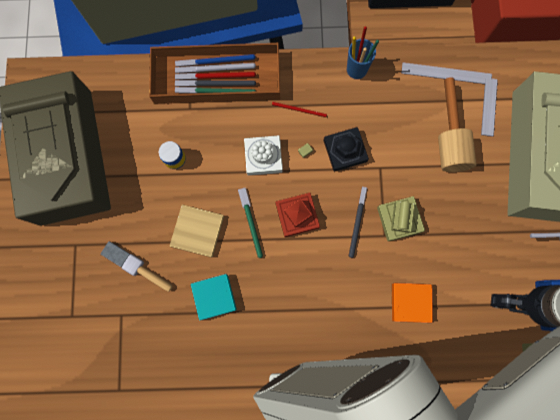

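View pics/s7.png

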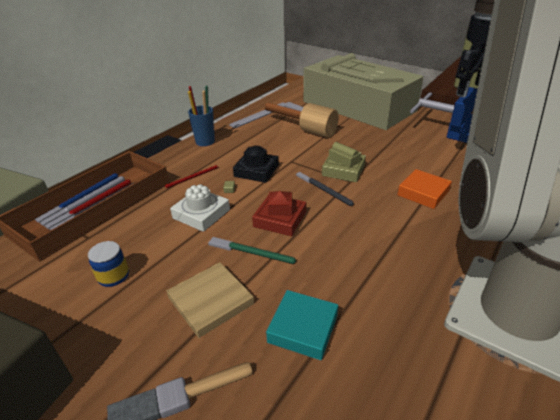

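Both views show every ornament upright on its own block: white (264,153), black (347,148), red (298,214) and yellow-green (402,216) in the top view. The tin at (171,154) has not moved and the gripper is clear, so I'm handing in.

```bash
python3 -c "
from workcell import bot
print(bot.job_done()); print(bot.get_obs()['clock'])"
```

```text
the job is handed in; nothing more can be done
None
the job is handed in; nothing more can be done
```

All four ornaments now stand on the blocks of their own stone. I parked the scroll on the board, then moved the rosette to white, the hexboss to black, the diamond to red, and finally the scroll to yellow-green.

The last camera check at about 55 s put each ornament upright and within about 2 mm of its block's centre. The tin had moved less than 0.3 mm and the gripper was clear of everything. None of the checks failed. The depth readings run 1 to 2 mm low on known heights, which made no difference to the result. The hand-in gave no verdict.

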